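# Zero the rolling mill and back it off two turns

## Task

The little rolling mill on the goldsmith's bench has to be set for the next pass: draw the brass bar straight back out of the rolls and leave it lying flat on the feed rest with its end clear of the rolls, then turn the wheel on top clockwise by its upright handle until it comes to its stop, and from there back it off (anticlockwise) exactly two full turns. Finish still gripping the handle at that setting: do not let go. Do not disturb the jar, the hammer or the screwdriver.

Things in the scene. Friction and masses are not known exactly. Their poses are not given: they have to be found in the camera images.
- mill: Grey bench rolling mill, bolted down: foot 130 x 130 mm, four posts, crosshead top 172 mm above the bench. Origin: centre of the foot's underside, on the wheel's upright axis; z up. Two rolls (40 mm diameter) lie along its y; the nip is above the origin at height 80 mm. The feed rest runs along its -x, roughly to the robot's left (+y); yaw varies.
- rest_end (a point): Middle of the feed rest's outer edge, on its top face (80 mm above the bench). The rest is a flat steel ledge 44 mm wide reaching from here, 185 mm from the wheel's axis, to the rolls. Across it at 42 to 54 mm from the axis stands a fixed guide bridge, 37 mm wide, top 101 mm above the bench, opening 17 mm wide and 16 mm high.
- bar_mid (a point): Centre of the loose brass bar: 170 mm long (x, along the mill's x), 12 wide (y), 8 thick (z), 0.1-0.2 kg. It lies flat on the rest, centre 84 mm above the bench, under the guide bridge, its inner end 25-35 mm past the nip. Its outer half is open to grasp. Clear of the rolls once its inner end is 20 mm back from the nip; it tips off the rest if its centre passes the rest's end.
- wheel (a joint): Angle (rad) of the wheel on the mill's top. 0 = hard stop (rolls shut); grows anticlockwise from above (opening), 6.283 a turn. Starts 1.4 to 1.9 turns open. Light friction (about 3 N at the handle); stays where left. At angle q the handle lies from the axis in direction (cos q, sin q) in the mill's x, y: at 0 and at two turns on the +x side, away from the rest.
- handle: Upright wooden handle on the dark steel wheel (58 mm outer radius, rim top 195 mm above the bench): 48 mm tall, 16-18 mm thick, 42 mm from the wheel's axis. Origin: its centre, half-way up, always 221 mm above the bench; its foot sits just over a boss of 11 mm radius, top at 196 mm. It spins freely on its own pin, so a gripper holding it need not turn as it goes round.
- jar_o (a point): Underside centre of a bystander: closed glass jar, 68 mm diameter, 100 mm tall, standing on the bench.
- hammer_o (a point): Origin of a bystander: hammer 240 mm long lying on the bench, underside near the middle.
- driver_o (a point): Origin of a bystander: wooden-handled screwdriver 200 mm long lying on the bench, underside near the middle.
Mind the look-alikes: they are no part of the job. Of the things shaped like the part that bears bar_mid, the brass one is meant.

How it is judged (in metres and radians):
On the way, in this order (a step that is already met when the one before it is completed fails the run):
1. the bar is drawn out of the rolls and lies flat on the feed rest (x of bar_mid in the frame of mill below -0.103 m and z of bar_mid in the frame of mill between 0.079 and 0.09 m and angle between bar_mid's own z axis and vertical below 0.1 rad), for 0.2 s.
2. the wheel is closed to its stop (value of joint wheel below 0.08 rad), for 0.1 s.
3. the wheel is backed off two turns (value of joint wheel between 12.3064 and 12.8264 rad), for 0.2 s.
At the end, for the whole second after the job is handed in: The wheel stands two turns (12.566 rad, within 0.26 rad or 15 degrees) off its stop and is still; the fingers grip the handle (contact over 3 N, grasp point within 35 mm of the handle's centre); the bar lies flat on the feed rest (tilt under 0.1 rad) with its inner end at least 18 mm out of the nip (all of step 1 and all of step 3 and velocity of joint wheel between -0.1 and 0.1 rad/s and contact force between the fingers and handle above 3 N and distance between the grasp point and handle below 0.035 m); the arm keeps its last pose, push and grip.
It fails at once if the glass jar is disturbed (moved over 20 mm) (distance of jar_o from where it was at the start of the episode above 0.02 m).
It fails at once if the hammer is disturbed (moved over 20 mm) (distance of hammer_o from where it was at the start of the episode above 0.02 m).
It fails at once if the screwdriver is disturbed (moved over 20 mm) (distance of driver_o from where it was at the start of the episode above 0.02 m).
It also fails if it takes over 69 s, if anything falls off the work surface, if the arm or the gripper's body presses on something with over 40 N, if the wrist force passes 120 N, or if a joint passes its speed limit or range.

## Robot

A 7-joint arm with a two-finger parallel gripper is mounted at the origin on the work surface. World frame = base frame: x ahead of the robot, y to its left, z up, the work surface at z = 0. Lengths are in mm, angles in rad, forces in N, time in s.
With the tool pointing down it reaches from about 400 to 875 mm from the base axis. Payload 19.3 kg.
Tool frame: the origin (TCP) lies at the very end of the fingers, on their centre line; the grasp point (between the pads) lies 19 mm behind it (grip_point_offset is the z of the grasp point in the tool frame, in mm); z points along the fingers, y is the line along which they close (so a half turn about z gives the same grasp; the last joint's range is limited). The gripper opens to 85 mm and grips with 20 to 120 N. Pads are 22 mm wide; open, the fingers measure 114 mm over their backs; the gripper's body (76 mm by 85 mm) begins 54 mm behind the grasp point. The pads swing forward as they close: fully open they stand 13 mm farther back than shut.
Start: joints at [1.246, 0.521, -0.036, 1.599, 0.021, 1.021, -0.113], TCP at [157.504, -604.82, 231.291] pointing down, gripper open.
Joint ranges: [-2.91, 2.91], [-0.3, 2.13], [-1.5, 1.42], [0.17, 2.43], [-1.26, 4.41], [0.16, 1.93], [-2.52, 2.52]. Speed limits (rad/s): [1.89, 1.89, 2.39, 2.39, 3.01, 3.01, 3.01].

## Interface

Orientations are given as a 3x3 rotation matrix whose columns are the frame's x, y, z axes.
In Python, from workcell import movep, movel, goto_joints, open_gripper, clamp, wait, inverse_kinematics, read_state, camera, PlanningError, finish_job, grip_point_offset gives the robot as it stands. Calls block until the motion is done:
- movep(position, orientation): joint-space move of the TCP to a pose.
- movel(position, frame=None, max_speed=150, guard=None): straight line of the TCP; frame=None keeps the orientation; max_speed is the mean speed in mm/s. With guard (N) it stops when the force on the tool has changed by that much, and returns True; else False.
- goto_joints(angles): joint-space move.
- open_gripper() and clamp(): open the fingers fully, or close them until they stop; the grip force is fixed at half the most.
- wait(seconds).
- inverse_kinematics(position, orientation): joint angles nearest the present ones, or None.
- read_state(): the state.
- camera(name): name is "side" or "top" or "wrist"; returns a dict with "image" (480x640x3 uint8, blue, green, red), "range_z" (480x640 float32, mm along the optical axis (not along the pixel's ray), 0 where there is no reading), "fx", "fy", "cx", "cy" (pixels), "cam_to_world" (4x4, takes a point from camera to world coordinates). Camera axes: x right, y up, looking along -z (the intrinsics and any distortion apply to the point x, -y, -z); pixel columns grow to the right and rows downward; lengths in mm; the calibration is good to about 2 mm. A picture is of the moment at which its call begins.
A pose or a line that the arm cannot do raises PlanningError and nothing moves.
- finish_job(): hands the job in; it is judged then, once.
The state is a dict: "time": time; "qpos": joint angles; "qvel": joint speeds; "joint_efforts": joint torques, N m; "eef_pos": TCP position; "tool_rot": TCP orientation; "ft_force": force on the tool from outside, world axes, zero at the start; "torque": the same for the moment, N m; "finger_gap": finger opening in mm; "gripper_force": force on a finger pad.
Only numpy, scipy, OpenCV 4.12 (cv2) and the standard library are available. Lean on these libraries where they do the work, as an engineer would, in place of code of your own. Each camera call takes 0.05 s, during which the arm holds its last target. There are 200 camera calls.

## Working session

There is one attempt and no reset: what is moved stays moved. The work goes in short steps, each a Python script; the robot and the scene stay as the last script left them, time stands still between calls to the robot, and variables do not carry over. Pictures are saved under pics/ and viewed, at most 10 in all, crops included, and the job is handed in when it is done.

```bash
mkdir -p pics; ls
python3 - <<'E'
from workcell import *
import cv2,numpy as np
for n in("top","side"):
    c=camera(n);cv2.imwrite(f"pics/{n}0.png",c["image"]);np.savez(f"{n}0.npz",**c)
    print(n,c["fx"],c["cx"],c["cy"],[k for k in c],c["cam_to_world"].round(3).tolist(),(c["range_z"]>0).mean())
s=read_state();print(s["time"],s["eef_pos"],s["tool_rot"],grip_point_offset)
E
```

```text
pics
top 617.0865637504708 329.76438937097686 239.77994280461354 ['image', 'range_z', 'fx', 'fy', 'cx', 'cy', 'cam_to_world'] [[-0.003, 0.989, -0.149, 342.629], [-1.0, -0.006, -0.021, -15.833], [-0.022, 0.149, 0.989, 1356.362], [0.0, 0.0, 0.0, 1.0]] 0.9961588541666667
side 437.3742837535214 315.1322458807786 244.34794525126276 ['image', 'range_z', 'fx', 'fy', 'cx', 'cy', 'cam_to_world'] [[-0.972, 0.164, -0.17, 360.77], [-0.236, -0.646, 0.726, 721.907], [0.009, 0.746, 0.666, 842.448], [0.0, 0.0, 0.0, 1.0]] 0.996005859375
0.1 [ 157.42495973 -604.53899403  230.76576733] [[ 9.67730568e-01  2.51987025e-01 -2.93992214e-04]
 [ 2.51987194e-01 -9.67730058e-01  9.94125581e-04]
 [-3.39983551e-05 -1.03612799e-03 -9.99999463e-01]] -18.700000000000003
```

View pics/top0.png

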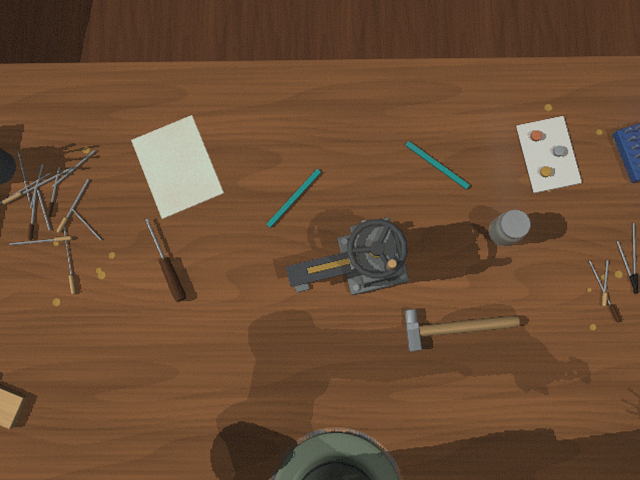

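View pics/side0.png

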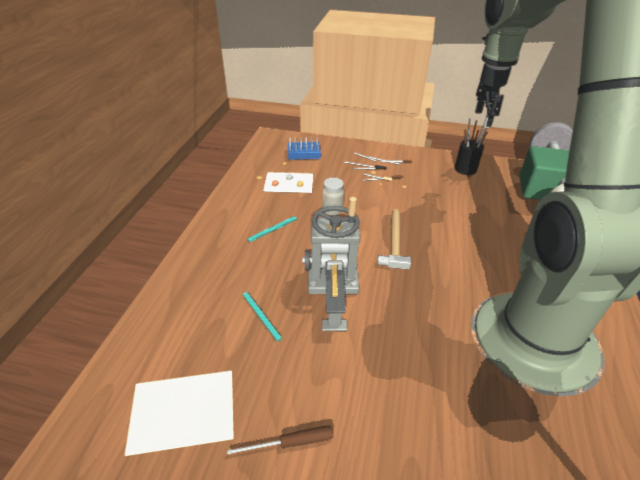

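Top view: the bar candidates are the brass bar on the mill's rest at (328,267) and two teal bars on the bench at (294,198) and (438,165). I choose the brass one. The wheel is at (378,248), its handle at (392,264), the jar at (512,227), the hammer at (460,327) and the screwdriver at (168,265). The side view agrees: bar at (335,280), handle at (352,207).

```bash
cat > h.py <<'E'
import cv2,numpy as np
def rays(c,uv):
    uv=np.atleast_2d(uv).astype(float);T=c["cam_to_world"]
    d=np.c_[(uv[:,0]-c["cx"])/c["fx"],-(uv[:,1]-c["cy"])/c["fy"],-np.ones(len(uv))]
    return T[:3,3],d@T[:3,:3].T
def onplane(c,uv,z):
    o,d=rays(c,uv);return o+d*((z-o[2])/d[:,2])[:,None]
def cloud(c):
    v,u=np.mgrid[:480,:640];o,d=rays(c,np.c_[u.ravel(),v.ravel()])
    return (o+d*c["range_z"].reshape(-1,1)).reshape(480,640,3)
E
python3 - <<'E'
from h import *
c=dict(np.load("top0.npz"));im=c["image"];P=cloud(c)
hsv=cv2.cvtColor(im,cv2.COLOR_BGR2HSV)
roi=np.zeros((480,640),bool);roi[200:310,270:420]=1
m=roi&(hsv[...,0]>10)&(hsv[...,0]<30)&(hsv[...,1]>90)&(hsv[...,2]>90)&(P[...,2]>60)
n,l,st,ce=cv2.connectedComponentsWithStats(m.astype(np.uint8))
for i in range(1,n):
    if st[i,4]<15: continue
    q=P[l==i];print(st[i],ce[i],"medP",np.median(q,0).round(1),q.min(0).round(),q.max(0).round())
    v,u=np.where(l==i)
    for z in(88,245):
        w=onplane(c,np.c_[u,v],z)[:,:2].astype(np.float32);print(z,cv2.minAreaRect(w))
# rest top
for lo,hi in((76,84),(164,178),(188,201),(230,260)):
    k=roi&(P[...,2]>lo)&(P[...,2]<hi);v,u=np.where(k)
    w=P[k][:,:2].astype(np.float32);print(lo,hi,k.sum(),cv2.minAreaRect(w),cv2.minEnclosingCircle(w))
for name,b in(("jar",(485,200,540,250)),("hammer",(400,300,530,355)),("driver",(140,215,190,305))):
    q=P[b[1]:b[3],b[0]:b[2]].reshape(-1,3);q=q[q[:,2]>8];print(name,q.min(0).round(),q.max(0).round())
cv2.imwrite("pics/crop.png",cv2.resize(im[205:305,275:425],None,fx=5,fy=5,interpolation=cv2.INTER_CUBIC))
E
```

```text
[369 252  11   6  19] [373.78947368 255.15789474] medP [488.8 -73.8 180. ] [486. -85. 170.] [496. -66. 184.]
88 ((501.79327392578125, -79.4609375), (22.21843719482422, 4.650750637054443), 67.62269592285156)
245 ((482.0916748046875, -71.5849380493164), (19.468202590942383, 4.075074195861816), 67.62271118164062)
[307 258  43  16 261] [327.66666667 265.69348659] medP [479.8  14.9  87.9] [343. -29.  77.] [ 496.   58. 1356.]
88 ((480.3090515136719, 14.814449310302734), (12.596534729003906, 87.73885345458984), 13.79675006866455)
245 ((463.2668151855469, 11.020877838134766), (11.03732681274414, 76.87840270996094), 13.796791076660156)
[386 259  11  11  81] [391.16049383 263.7654321 ] medP [ 465.8 -102.9  243.9] [ 459. -118.  170.] [481. -96. 249.]
88 ((483.4841613769531, -115.60424041748047), (17.44345474243164, 22.051719665527344), 44.17736053466797)
245 ((466.04888916015625, -103.25437927246094), (15.284282684326172, 19.322113037109375), 44.177337646484375)
76 84 986 ((465.2846984863281, -6.431709289550781), (138.47625732421875, 199.14500427246094), 30.664688110351562) ((468.7773132324219, -12.322246551513672), 115.72270965576172)
164 178 1364 ((502.5106201171875, -80.28028869628906), (116.06341552734375, 80.07682037353516), 13.205214500427246) ((502.6529846191406, -79.84809875488281), 67.86567687988281)
188 201 1415 ((502.4019775390625, -80.0386962890625), (112.46685028076172, 111.95991516113281), 89.10992431640625) ((502.57086181640625, -80.47745513916016), 57.749778747558594)
230 260 70 ((467.2830505371094, -103.08187103271484), (16.114456176757812, 13.959421157836914), 0.1534201055765152) ((467.5102233886719, -103.78089141845703), 8.295230865478516)
jar [ 343. -435.    8.] [ 624.  -16. 1356.]
hammer [ 297. -391.    8.] [ 410.  -16. 1356.]
driver [343. -16.   8.] [ 597.  429. 1356.]
```

View pics/crop.png

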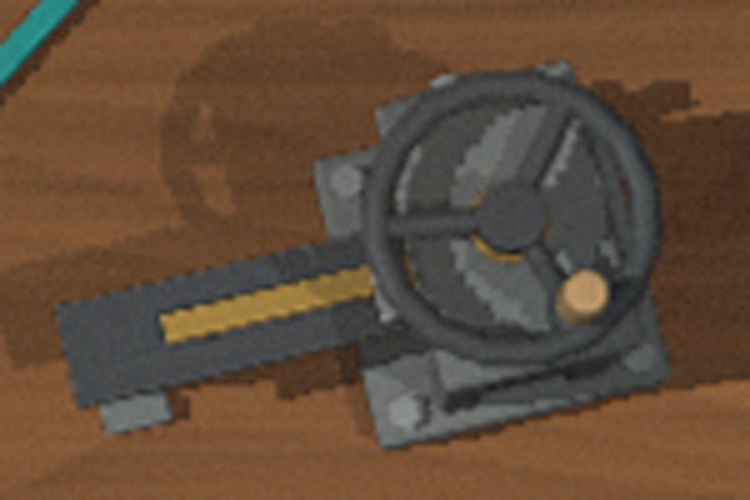

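The crop confirms the brass bar on the rest, with the handle at crop (583,293). The sizes check out: wheel radius 57.7 mm, bar width 12.6 mm, handle 42.7 mm from the axis. The bar's outer end is about 141 mm from the axis, and the starting wheel angle is about 1.80 turns. Next I check IK and draw the bar.

```bash
cat >> h.py <<'E'
A=np.array([502.5,-80.2]);yaw=np.deg2rad(-76.6)
mx=np.array([np.cos(yaw),np.sin(yaw)]);my=np.array([-mx[1],mx[0]])
def R(s):
    y=np.r_[s*my,0];z=np.array([0,0,-1.]);return np.c_[np.cross(y,z),y,z]
def mill(x,y,z): return np.r_[A+x*mx+y*my,z]
E
cat > go1.py <<'E'
from workcell import *
from h import *
best=None
for s in(1,-1):
    q=[inverse_kinematics(mill(*p),R(s)) for p in((-128,0,300),(-128,0,82.5),(-190,0,82.5),(42,0,206),(-42,0,206),(0,42,206),(0,-42,206))]
    print(s,[None if a is None else np.round(a,2).tolist() for a in q][::2])
    if all(a is not None for a in q) and (best is None or np.ptp(q[0]-np.array(read_state()["qpos"]))<best[0]): best=(np.ptp(q[0]-np.array(read_state()["qpos"])),s)
s=best[1];print("use",s);open("s.txt","w").write(str(s))
p=read_state()["eef_pos"];movel([p[0],p[1],330],max_speed=250)
movep(mill(-128,0,300),R(s))
movel(mill(-128,0,110),max_speed=200)
print(movel(mill(-128,0,82.5),max_speed=60,guard=15))
st=read_state();print(st["time"],st["eef_pos"],st["ft_force"])
clamp();st=read_state();print(st["time"],st["finger_gap"],st["gripper_force"],st["ft_force"],st["eef_pos"])
c=camera("side");cv2.imwrite("pics/g1.png",cv2.resize(c["image"][180:340,240:440],None,fx=3.5,fy=3.5))
E
python3 go1.py
```

```text
1 [[0.49, 0.3, -0.87, 1.86, 0.25, 1.1, -0.24], [0.1, 0.58, -0.59, 2.09, 0.55, 0.62, -0.64], [0.48, 0.41, -0.67, 1.94, 0.32, 0.9, -0.12], [0.58, 0.37, -0.64, 2.0, 0.29, 0.87, 0.02]]
-1 [[-1.15, 0.53, 1.36, 1.93, -0.57, 1.16, -2.48], [-0.87, 0.66, 0.71, 2.14, -0.77, 0.62, -2.5], [-0.85, 0.7, 1.23, 2.0, -0.78, 1.03, -2.14], [-0.51, 0.4, 0.75, 2.05, -0.37, 0.83, -2.45]]
use 1
False
4.9083 [472.74440541  44.48583933  82.36528116] [ 0.22825245 -0.34075053  0.20857178]
5.5833 9.466049131064834 58.7039440870285 [-1.94221258 -0.81270311  5.93127315] [472.92944238  44.28136439  82.7629684 ]
```

View pics/g1.png

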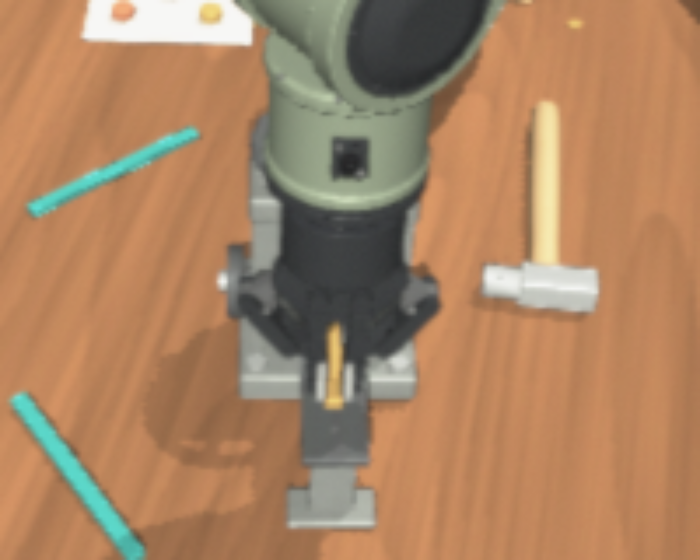

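The bar sits between the pads at crop (335,385), gripped with 59 N. Now I draw it.

Run:
```python
from workcell import *
from h import *
p=read_state()["eef_pos"]
print(movel(p+np.r_[-60*mx,0],max_speed=60,guard=40))
st=read_state();print(st["time"],st["finger_gap"],st["gripper_force"],st["ft_force"],st["eef_pos"]-p)
c=camera("side");cv2.imwrite("pics/g2.png",cv2.resize(c["image"][180:340,240:440],None,fx=3.5,fy=3.5))
```

```text
False
6.7833 9.562120388522194 58.678770661354065 [-1.86902463  3.58046797  2.84954402] [-1.39462931e+01  5.87681937e+01  1.07037597e-02]
```

View pics/g2.png

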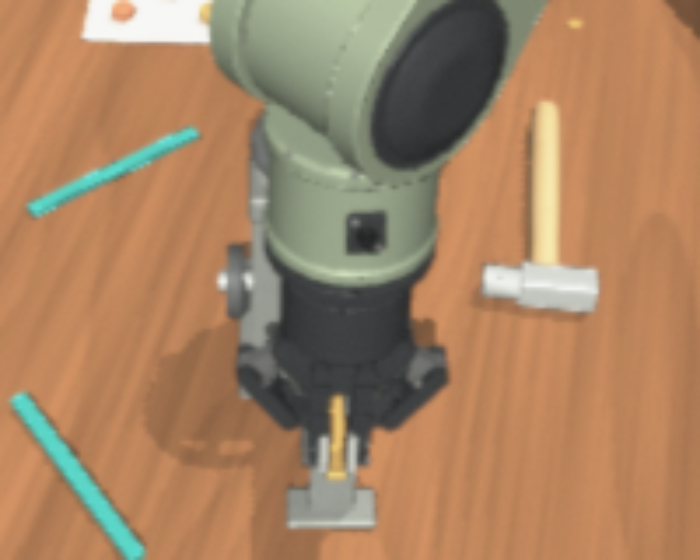

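The bar followed the pull and now overhangs the rest's end slightly (crop (337,475)). I'll release it, move above the handle and check the bar from both cameras.

Run:
```python
from workcell import *
from h import *
open_gripper()
p=read_state()["eef_pos"];movel([p[0],p[1],120],max_speed=60);movel([p[0],p[1],300],max_speed=250)
movep([466.6,-103.4,300],R(1))
print(read_state()["time"])
for n in("top","side"):
    c=camera(n);im=c["image"];hsv=cv2.cvtColor(im,cv2.COLOR_BGR2HSV);P=cloud(c)
    m=(hsv[...,0]>14)&(hsv[...,0]<30)&(hsv[...,1]>90)&(hsv[...,2]>80)&(P[...,2]>70)&(P[...,2]<100)&(P[...,1]>-40)&(P[...,1]<180)&(P[...,0]>380)&(P[...,0]<560)
    v,u=np.where(m);w=onplane(c,np.c_[u,v],88)[:,:2]-A
    w=np.c_[w@mx,w@my].astype(np.float32);q=P[m]
    print(n,m.sum(),cv2.minAreaRect(w),w.min(0),w.max(0),np.percentile(q[:,2],[5,50,95]))
    # height trend along bar
    print(np.polyfit(w[:,0],q[:,2],1))
    cv2.imwrite(f"pics/r_{n}.png",cv2.resize(im[180:340,240:440],None,fx=3.5,fy=3.5))
```

```text
10.0167
top 447 ((-127.63236236572266, 7.29866886138916), (147.7660675048828, 27.75047492980957), 0.396406888961792) [-201.47676    -6.851587] [-53.720913  21.254179] [81.35638488 87.86299502 91.97406424]
[-1.55668264e-03  8.72867489e+01]
side 290 ((-124.03668212890625, -1.068941593170166), (159.2056427001953, 13.36083984375), 0.19235023856163025) [-203.65193     -7.8618135] [-44.41398    5.528752] [80.38819448 88.10219434 90.48470247]
[5.84145679e-03 8.82203579e+01]
```

View pics/r_side.png

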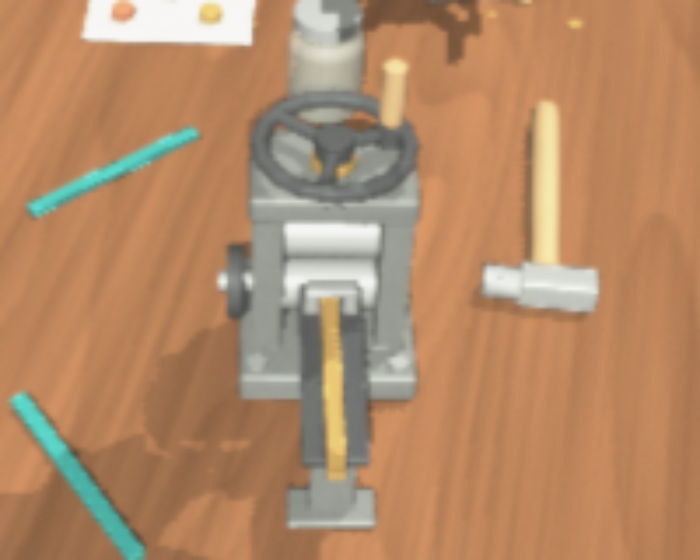

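The bar lies flat on the rest: its outer end is about 202 mm from the axis, so its mid is near -117 mm, with height 88 and no slope. The arm isn't visible over the handle, so I check its state.

Run:
```python
from workcell import *
from h import *
s=read_state();print(s["time"],s["eef_pos"],np.round(s["qpos"],2),s["finger_gap"])
c=camera("top");cv2.imwrite("pics/t2.png",c["image"])
for z in(206,):
  for k in range(0,360,45):
    t=np.deg2rad(k);q=inverse_kinematics(mill(42*np.cos(t),42*np.sin(t),z),R(1));print(k,None if q is None else np.round(q,2))
```

```text
10.1167 [ 466.65682847 -102.21892869  299.69558149] [ 0.81  0.31 -0.89  1.85  0.26  1.11  0.06] 85.65397482195621
0 [ 0.72  0.5  -0.81  1.86  0.44  0.97 -0.05]
45 [ 0.66  0.54 -0.81  1.8   0.46  1.   -0.1 ]
90 [ 0.61  0.54 -0.82  1.8   0.46  1.   -0.17]
135 [ 0.58  0.51 -0.83  1.86  0.45  0.98 -0.21]
180 [ 0.6   0.46 -0.84  1.93  0.42  0.94 -0.21]
225 [ 0.66  0.42 -0.85  1.99  0.4   0.91 -0.16]
270 [ 0.73  0.41 -0.84  1.99  0.39  0.9  -0.08]
315 [ 0.75  0.45 -0.82  1.93  0.41  0.93 -0.04]
```

View pics/t2.png

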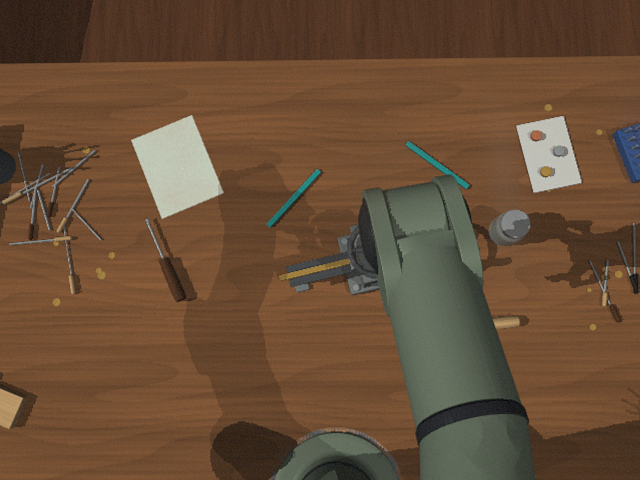

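The arm is above the handle (it had just left the side crop) and the bystanders are untouched. Next I descend, grip and turn the first few steps with force logging.

```bash
cat >> h.py <<'E'
def ang(p): d=p[:2]-A; return np.arctan2(d@my,d@mx),np.hypot(*d)
def hp(q,z=206,r=42.): return mill(r*np.cos(q),r*np.sin(q),z)
E
python3 - <<'E'
from workcell import *
from h import *
movel([466.6,-103.4,240],max_speed=150)
print(movel([466.6,-103.4,206],max_speed=60,guard=15))
clamp();s=read_state();print(s["time"],s["finger_gap"],s["gripper_force"],s["ft_force"].round(1),s["eef_pos"],ang(s["eef_pos"]))
q=ang(s["eef_pos"])[0]
for i in range(4):
    q-=np.pi/8;g=movel(hp(q),max_speed=60,guard=40);s=read_state()
    print(g,s["time"],s["finger_gap"].round(1),s["ft_force"].round(1),(s["eef_pos"]-hp(q)).round(2))
E
```

```text
False
12.075 15.870836322973235 58.509181982371956 [2.5 1.7 3.9] [ 467.11387069 -103.16655118  206.29091031] (np.float64(-1.2289795801632544), np.float64(42.185786947215945))Traceback (most recent call last):
  File "<stdin>", line 9, in <module>
AttributeError: 'float' object has no attribute 'round'
```

```bash
cat > close.py <<'E'
from workcell import *
from h import *
s=read_state();print(s["time"],s["ft_force"].round(1),ang(s["eef_pos"]))
q=ang(s["eef_pos"])[0]+4*np.pi
while q>0.35:
    q=max(q-np.pi/8,0.3);g=movel(hp(q),max_speed=70,guard=40);s=read_state()
    f=s["ft_force"];print(g,round(s["time"],2),round(q,2),round(s["finger_gap"],1),f.round(1),(s["eef_pos"]-hp(q)).round(1))
    if g or np.linalg.norm(f)>45: break
E
python3 close.py
```

```text
12.5 [-4.   1.9 10. ] (np.float64(-1.6306551806442564), np.float64(42.365298623161486))
False 12.89 10.54 15.8 [-4.8  3.6 11.8] [-0.4  0.6  0.2]
False 13.28 10.15 15.7 [-2.3  4.2 10. ] [-0.1  0.8  0.2]
False 13.66 9.76 15.5 [-0.   4.   8.5] [0.3 0.8 0.3]
False 14.04 9.36 15.6 [2.4 3.1 6.6] [0.6 0.5 0.3]
False 14.43 8.97 15.9 [2.4 0.9 5.9] [0.7 0.1 0.3]
False 14.81 8.58 15.9 [ 1.8 -1.5  7.3] [ 0.6 -0.3  0.3]
False 15.19 8.19 15.6 [ 1.  -1.4  7.7] [ 0.3 -0.7  0.3]
False 15.57 7.79 16.0 [-1.4 -3.5 10.6] [-0.2 -0.9  0.2]
False 15.96 7.4 16.0 [-5.5 -1.  11.4] [-0.6 -0.7  0.2]
False 16.34 7.01 15.8 [-6.4  0.8 12.7] [-0.8 -0.3  0.2]
False 16.73 6.62 16.2 [-5.   3.3 12.1] [-0.8  0.1  0.2]
False 17.11 6.22 15.5 [-3.2  4.3  9.4] [-0.6  0.2  0.2]
False 17.49 5.83 15.6 [-1.4  4.1  8.9] [-0.5  0.3  0.2]
False 17.88 5.44 15.6 [-0.3  4.1  9. ] [-0.3  0.2  0.3]
False 18.26 5.05 15.7 [-0.9  2.6  9.8] [-0.2  0.   0.2]
False 18.64 4.65 16.2 [-3.7  1.6 12.5] [-0.4 -0.   0.2]
False 19.02 4.26 15.7 [-5.6  3.8 13.4] [-0.4  0.3  0.2]
False 19.41 3.87 15.9 [-3.6  5.7 12. ] [-0.2  0.7  0.2]
False 19.79 3.47 15.7 [-1.6  6.   9.1] [0.2 0.7 0.2]
False 20.18 3.08 15.6 [1.9 5.  6.6] [0.6 0.5 0.3]
False 20.56 2.69 15.6 [3.4 2.5 6.5] [0.7 0.1 0.3]
False 20.94 2.3 16.0 [ 2.4 -0.4  6.9] [ 0.7 -0.4  0.3]
False 21.32 1.9 15.9 [ 1.6 -2.1  8. ] [ 0.4 -1.   0.2]
False 21.71 1.51 15.9 [-1.2 -3.1 10.2] [-0.2 -1.2  0.2]
False 22.09 1.12 15.9 [-6.2 -1.5 13. ] [-0.7 -1.   0.2]
False 22.48 0.73 15.7 [-7.2  2.2 13.6] [-0.9 -0.4  0.2]
False 22.86 0.33 15.7 [-5.5  4.5 13.3] [-0.8  0.1  0.2]
```

Smooth. Now I approach the stop in fine steps.

Run:
```python
from workcell import *
from h import *
f0=None
for q in np.arange(0.27,-0.45,-0.06):
    movel(hp(q),max_speed=20);s=read_state();t=np.array([-np.sin(q),np.cos(q)]);tw=t[0]*mx+t[1]*my
    f=s["ft_force"][:2]@tw; f0=f if f0 is None else f0
    a,r=ang(s["eef_pos"]);print(round(s["time"],2),round(q,2),"tang",round(f,1),"rad",round(s["ft_force"][:2]@mx,1),"ang",round(a,3),round(r,1),round(s["finger_gap"],1))
    if f-f0>22: break
wait(0.3);s=read_state();print(s["time"],ang(s["eef_pos"]),s["ft_force"].round(1))
```

```text
23.14 0.27 tang -0.6 rad -5.7 ang 0.266 41.6 15.8
23.42 0.21 tang -0.7 rad -5.3 ang 0.208 41.6 15.7
23.69 0.15 tang -0.6 rad -6.7 ang 0.149 41.6 15.7
23.97 0.09 tang 0.1 rad -5.5 ang 0.089 41.6 15.8
24.24 0.03 tang -0.1 rad -5.7 ang 0.029 41.6 16.0
24.52 -0.03 tang 6.0 rad -4.3 ang -0.012 41.6 15.5
24.79 -0.09 tang 24.9 rad -1.7 ang -0.017 41.5 15.8
25.0917 (np.float64(-0.017500257739198454), np.float64(41.50997770266614)) [ 23.9   7.2 -10.1]
```

There is a clear hard stop at measured angle -0.017. Now I back off exactly two turns from there.

Run:
```python
from workcell import *
from h import *
for q in np.linspace(-0.017,4*np.pi-0.017,33)[1:]:
    g=movel(hp(q),max_speed=70,guard=60);s=read_state()
    if g or np.linalg.norm(s["ft_force"])>50: print("STOP",q,s["ft_force"]);break
wait(0.5);s=read_state();print(s["time"],q,ang(s["eef_pos"]),s["ft_force"].round(1),s["finger_gap"],s["gripper_force"],s["eef_pos"])
for n in("top","side"):
    c=camera(n);im=c["image"];hsv=cv2.cvtColor(im,cv2.COLOR_BGR2HSV);P=cloud(c)
    m=(hsv[...,0]>14)&(hsv[...,0]<30)&(hsv[...,1]>90)&(hsv[...,2]>80)&(P[...,2]>70)&(P[...,2]<100)&(P[...,1]>-40)&(P[...,1]<180)&(P[...,0]>380)&(P[...,0]<560)
    v,u=np.where(m);w=onplane(c,np.c_[u,v],88)[:,:2]-A;print(n,(w@mx).min(),np.polyfit(w@mx,P[m][:,2],1))
    if n=="side": cv2.imwrite("pics/end.png",cv2.resize(im[120:340,220:440],None,fx=2.6,fy=2.6))
```

```text
37.9 12.549370614359173 (np.float64(-0.009936568398398536), np.float64(41.60827284337111)) [0.6 5.2 8. ] 16.155087880891823 61.73351792036556 [ 511.73997277 -120.76933906  206.2565906 ]
top -201.47675932376666 [-5.79793271e-04  8.75103407e+01]
side -203.6519329856216 [7.48469596e-03 8.84805567e+01]
```

View pics/end.png

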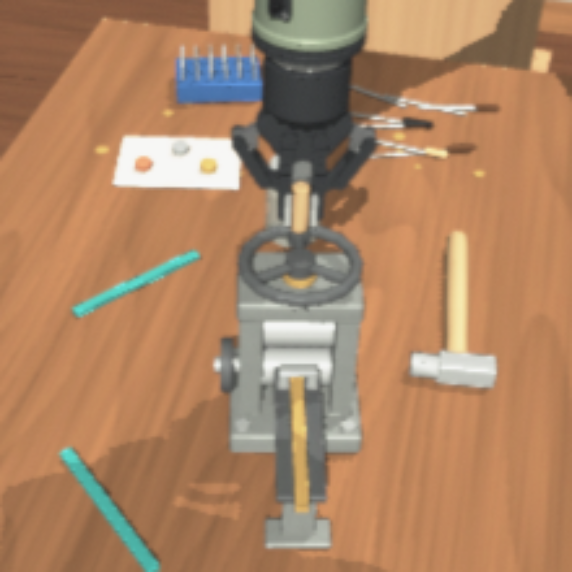

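The gripper holds the handle (crop (300,205)) on the far side, +x, two turns off the stop. The bar lies flat and out of the rolls. Handing in.

```bash
python3 -c "
from workcell import *
print(finish_job())"
```

```text
the job is handed in; nothing more can be done
None
```

The job is handed in, with no verdict returned: the bar lies flat on the rest with its inner end about 32 mm clear of the nip, the wheel was closed to its stop and backed off two turns, the handle is still gripped, and the jar, hammer and screwdriver looked undisturbed in the camera views.

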